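Load the filter dock and hold it sealed

ROBOT

A 6-joint arm with a two-finger parallel gripper is mounted at the origin on the work surface. World frame = base frame: x ahead of the robot, y to its left, z up, the work surface at z = 0. Lengths are in m, angles in rad, forces in N, time in s.
With the tool pointing down it reaches from about 0.25 to 0.725 m from the base axis. Payload 4 kg.
Tool frame: the origin (TCP) lies on the centre line of the jaws, within the pads' length; the fingertips stand 17 mm ahead of it and the grasp point (between the pads) lies 2 mm behind it; z points along the fingers, y is the line along which they close (so a half turn about z gives the same grasp; the last joint's range is limited). The gripper opens to 85 mm and grips with 20 to 120 N. Pads are 22 mm wide; open, the fingers measure 114 mm over their backs; the gripper's body (76 mm by 85 mm) begins 54 mm behind the grasp point. The pads swing forward as they close: fully open they stand 13 mm farther back than shut.
Start: joints at [1.325, 0.241, 0.005, 1.335, 0, 1.571], TCP at [0.122, 0.485, 0.248] pointing down, gripper open.
Joint ranges: [-2.72, 2.72], [-1.05, 1.87], [-1.09, 1.28], [-1.99, 2.15], [-1.42, 1.44], [-3.14, 3.14]. Speed limits (rad/s): [2.79, 2.79, 3.14, 3.14, 3.14, 3.14].

INTERFACE

Orientations are given as a unit quaternion [x, y, z, w].
In Python, from workcell import get_obs, imaging, order gives the robot as it stands.
- The arm moves only by the tool apply_moves, never from a script. Its argument "targets" is a list that holds one entry, the list of rows, each a list of 5 numbers: the shift along the world's x, y, z in units of 40 mm (1.0 is 40 mm), then the turn about the world's z in degrees, then the gripper command: -1 is shut, 1 is fully open, values between are in proportion. In form: [[[dx, dy, dz, turn, fingers], ...]]. A call has 1 to 8 rows; each row shifts and turns the commanded pose from where the row before left it; what a row does not reach is not made up. A row lasts 1/12 s, in which the tool goes at most 41.7 mm and 7.16 degrees, less where a joint would pass 70% of its speed; a pose out of reach is approached as far as the arm can. A call is refused whole if a number of a shift passes 1 or a number of a turn 7.16, either way. A call with a gripper value outside its range is refused whole. The fingers move at their own pace and stop on an object; the grip force is fixed at half the most. Time passes only in rows, so rows that do not move let the fingers close. It gives the time, the measured TCP pose, the force, the opening and the grip force at its end, in the units of the state.
- get_obs(): the state, without advancing time (a new reading comes with each control period).
- imaging.camera(name): name is "scene" or "top"; returns (picture, depth): 420x560x3 uint8, blue, green, red; 420x560 float32, m along the optical axis (not along the pixel's ray), 0 where there is no reading.
- imaging.get_calibration(name): a dict with "camera_matrix" (3x3 intrinsics, pixels), "eye" and "rotation" of the camera in the world. Camera axes: x right, y down, z forward; pixel columns grow to the right and rows downward; lengths in m; the calibration is good to about 2 mm. A picture is of the moment at which its call begins. get_calibration takes no time and is no camera call.
- order.job_done(): hands the job in; it is judged then, once.
The state is a dict: "clock": time; "joint_pos": joint angles; "joint_vel": joint speeds; "tau": joint torques, N m; "eef_pos": TCP position; "tool_rot": TCP orientation; "ft_force": force on the tool from outside, world axes, zero at the start; "ft_torque": the same for the moment, N m; "grip_width": finger opening in m; "grasp_force": force on a finger pad.
Only numpy, scipy, OpenCV 4.12 (cv2) and the standard library are available. Lean on these libraries where they do the work, as an engineer would, in place of code of your own. Each camera call takes 0.05 s, during which the arm holds its last target. There are 200 camera calls.

TASK

Lever open the hinged blue lid of the filter dock with the blade of the orange pry tool under its front lip (not with the fingers) until it falls fully open, and lay the tool down flat on the bench. Then take the fresh cassette (white filter, green tab), slide it along in the dock until it drops over the locating pin hidden under it, and press it right down against the sprung deck. Finish while still gripping the tab and pushing it down; leave the used cassette (dark filter, black tab) alone.

Things in the scene. Friction and masses are not known exactly. Their poses are not given: they have to be found in the camera images.
- dock: Grey filter dock fixed to the bench, 124 x 92 mm; origin under its centre, x from the front lip to the hinge, z up. End walls 13 mm thick, side walls 10 mm, all 46 mm high (16 mm above the deck); the open well inside is 98 mm (x) by 72 mm (y). A ledge reaches 20 mm out of the front wall under the lip.
- dock_deck (a point): Centre of the top of the black deck in the well, unpressed, 30 mm above the bench; axes as the dock. A fixed steel pin 9 mm thick (tip tapered to 4 mm over its last 4 mm) rises 10 mm above the deck on its centre line y = 0, at an x between -13 and +13 mm that is not given and differs each time; the closed lid hides it. A cassette riding on the pin drops 10 mm to the deck.
- deck (a joint): How far the sprung deck is pressed down, m: 0 at rest, 0.006 at its stop. It takes 1.5 N to begin and about 10 N to reach the stop. The pin does not move with it.
- dock_lip (a point): Mouth of the slot under the lid's front lip, at its middle, 40 mm above the bench; x points into the slot (towards the hinge), z up. The slot is 12 mm high (6 mm above and below this point), 20 mm deep to the dock's front wall, and 92 mm wide (along y); below it is a fixed ledge, above it the closed lid's lip.
- dock_hinge (a point): Middle of the lid's hinge line, 46 mm above the bench, 144 mm along x from the slot's mouth; the line runs along y; same axes as the dock.
- lid (a joint): Angle of the blue lid (92 mm wide, 144 mm long from hinge to lip edge, 6 mm thick, 80 g), rad: 0 closed, 2.1 fully open at its stop, leaning back beyond the dock. Its underside lies on the hinge line. Let go below about 1.3 rad it falls shut, beyond about 1.8 rad it falls open; between, slight hinge friction may hold it.
- lid_lip (a point): Middle of the lower edge of the lid's front lip; moves with the lid; its x points along the lid to the hinge.
- pry_grip (a point): Centre of the orange handle of the pry tool, handle 110 mm (x) x 16 mm (y) x 22 mm (z), half-way up (11 mm above its underside). x points to the blade's tip, which is 115 mm from here. 80 g, balanced about 10 mm ahead of this point.
- pry_tip (a point): Tip of the tool's flat steel blade, 65 mm long beyond the handle, 18 mm wide, 3 mm thick, at mid-height of the handle (11 mm above the bench when it lies on the bench).
- fresh_center (a point): Fresh cassette (white round filter, green tab), half-way up, 22 mm above its underside: white plastic block 60 x 50 x 20 mm with an upright grip tab 34 x 14 x 24 mm centred on top (tab long way along x, 14 mm thick along y, z 20 to 44 mm above the underside). In the middle of the underside a round blind hole 13 mm wide, 17 mm deep. 120 g (may be 30% lighter or heavier). Either way round fits.
- fresh_under (a point): Centre of the fresh cassette's underside: the mouth of its hole.
- used_center (a point): Used cassette (dark filter, black tab), same shape and size, half-way up; a bystander to be left alone.

How it is judged:
On the way, in this order (a step that is already met when the one before it is completed fails the run):
1. the lid is being levered up by the tool's blade (value of joint lid above 0.25 rad and contact force between pry and lid above 0.05 N), for 0.05 s.
2. the lid is fully open (beyond 1.6 rad) (value of joint lid above 1.6 rad), for 0.2 s.
3. the tool lies flat on the bench, let go (height (world z) of pry_grip below 0.02 m and angle between pry_grip's own z axis and vertical below 0.25 rad and contact force between each of the arm, the fingers and pry below 0.05 N), for 0.2 s.
4. the fresh cassette has dropped over the pin (underside within 4 mm of the deck's rest height) (z of fresh_under in the frame of dock_deck between -0.01 and 0.004 m and x of fresh_under in the frame of dock_deck between -0.017 and 0.017 m and y of fresh_under in the frame of dock_deck between -0.005 and 0.005 m and angle between fresh_center's own z axis and vertical below 0.08 rad and angle between the x axis of fresh_center and the x axis of dock_deck, either way round below 0.2 rad), for 0.05 s.
At the end, for the whole second after the job is handed in: Fresh cassette over the pin (17 mm along, 5 mm across of the dock centre, level to 0.08 rad, in line to 0.2 rad), fingers on it and pressing the deck down over 3.5 mm; lid open beyond 1.6 rad; tool flat on the bench, untouched; used cassette within 30 mm of its start (all of step 3 and value of joint lid above 1.6 rad and z of fresh_under in the frame of dock_deck between -0.01 and -0.0025 m and x of fresh_under in the frame of dock_deck between -0.017 and 0.017 m and y of fresh_under in the frame of dock_deck between -0.005 and 0.005 m and angle between fresh_center's own z axis and vertical below 0.08 rad and angle between the x axis of fresh_center and the x axis of dock_deck, either way round below 0.2 rad and value of joint deck above 0.0035 m and contact force between the fingers and fresh above 1 N and linear speed of fresh below 0.02 m/s and distance of used_center from where it was at the start of the episode below 0.03 m); the arm keeps its last pose, push and grip.
It fails at once if the fingers or arm lift the lid in place of the blade (value of joint lid between 0.1 and 1 rad and contact force between any of the fingers, the arm and lid above 0.5 N).
It fails at once if the used cassette is moved more than 30 mm (distance of used_center from where it was at the start of the episode above 0.03 m).
It also fails if it takes over 72 s, if anything falls off the work surface, if the arm or the gripper's body presses on something with over 40 N, if the wrist force passes 120 N, or if a joint passes its speed limit or range.

## Working session

There is one attempt and no reset: what is moved stays moved. The work goes in short steps, Python scripts to look and compute and a tool call to move; the robot and the scene stay as the last step left them, time stands still between calls to the robot, and variables do not carry over. Pictures are saved under pics/ and viewed, at most 10 in all, crops included, and the job is handed in when it is done.

Besides the shell and the picture viewer there is one more tool, called after ">>>" as name(argument=value, ...) on one line, values as JSON. apply_moves: Moves the arm, as the interface text tells. Its arguments: {"type":"object","properties":{"targets":{"type":"array","items":{"type":"array","items":{"type":"array","items":{"type":"number"}}}}},"required":["targets"]}

```bash
ls; mkdir -p pics
python3 - <<'E'
from workcell import get_obs, imaging
import cv2,numpy as np
for n in("scene","top"):
    p,d=imaging.camera(n); cv2.imwrite(f"pics/{n}0.png",p); np.save(f"pics/{n}0.npy",d)
    c=imaging.get_calibration(n); print(n,c)
print(get_obs())
E
```

```text
pics
scene {'camera_matrix': array([[501.39508925,   0.        , 276.99260136],
       [  0.        , 501.39508925, 209.82031375],
       [  0.        ,   0.        ,   1.        ]]), 'eye': array([0.93556608, 0.57704035, 1.02749994]), 'rotation': array([ 0.28806197,  0.90505437, -0.29889611, -0.09250948])}
top {'camera_matrix': array([[394.0776601 ,   0.        , 283.75486387],
       [  0.        , 394.0776601 , 212.82382068],
       [  0.        ,   0.        ,   1.        ]]), 'eye': array([ 0.38745381, -0.01534701,  1.03475949]), 'rotation': array([ 0.7139209 , -0.69747655,  0.03551623, -0.05081353])}
{'clock': 0.1, 'joint_pos': array([1.32501594e+00, 2.41359705e-01, 3.86054362e-03, 1.33520409e+00,
       3.93354958e-05, 1.57078873e+00]), 'joint_vel': array([ 0.00060632, -0.00184678,  0.00080007, -0.00126167,  0.00018193,
        0.00104039]), 'tau': array([ 1.47388007e-03, -3.73138261e+01,  2.53009683e+01,  1.08694844e-02,
        1.13280760e-04,  1.41313542e-06]), 'eef_pos': array([0.1215157 , 0.48445825, 0.24749154]), 'tool_rot': array([ 1.22577304e-01,  9.92458511e-01, -9.43860243e-04, -1.36399456e-04]), 'ft_force': array([ 0.35446441,  0.308045  , -0.71607354]), 'ft_torque': array([-0.02962051,  0.03319889, -0.01163414]), 'grasp_force': 0.0, 'grip_width': 0.08547690863504272}
```

View pics/scene0.png

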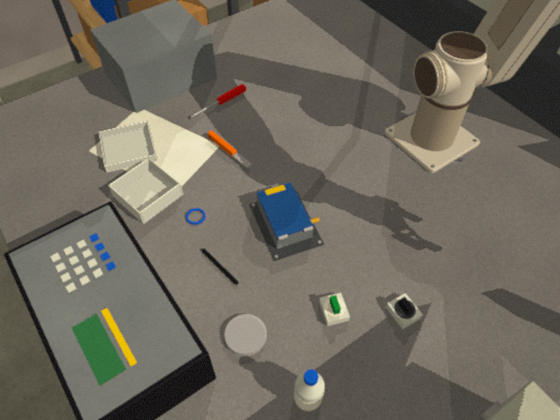

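View pics/top0.png

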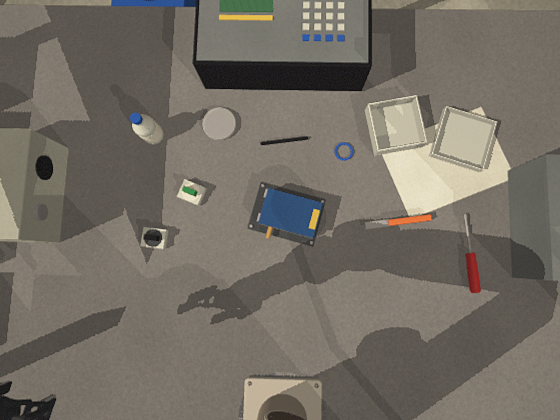

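The scene view shows the dock with its blue lid around (287,215), the pry tool at about (230,148), the fresh cassette at (335,308) and the used one at (404,309). In the top view the dock is at (288,213), the orange tool at (400,220) with its blade pointing left, fresh at (191,190) and used at (153,238). The red screwdriver is a distractor. I'll measure next, with one zoomed crop.

```bash
cat > h.py <<'E'
import cv2,numpy as np
from scipy.spatial.transform import Rotation as R
from workcell import get_obs, imaging
cal={n:imaging.get_calibration(n) for n in("scene","top")}
def shot(n): return imaging.camera(n)
def rays(n,uv):
    c=cal[n];uv=np.atleast_2d(uv).astype(float)
    q=np.c_[uv,np.ones(len(uv))]@np.linalg.inv(c["camera_matrix"]).T
    return c["eye"],q@R.from_quat(c["rotation"]).as_matrix().T
def plane(n,uv,z):
    e,d=rays(n,uv); return e+d*((z-e[2])/d[:,2])[:,None]
def pts(n,d,uv):      # depth points
    uv=np.atleast_2d(uv); e,r=rays(n,uv); D=d[uv[:,1].astype(int),uv[:,0].astype(int)]
    return (e+r*D[:,None])[D>0]
def tri(uvs,uvt):     # two views
    e1,a=rays("scene",uvs);e2,b=rays("top",uvt);a=a[0]/np.linalg.norm(a);b=b[0]/np.linalg.norm(b)
    s=np.linalg.lstsq(np.c_[a,-b],e2-e1,rcond=None)[0]; p,q=e1+s[0]*a,e2+s[1]*b
    return (p+q)/2,np.linalg.norm(p-q)
def mask(p,lo,hi,box):
    m=cv2.inRange(cv2.cvtColor(p,cv2.COLOR_BGR2HSV),lo,hi); k=np.zeros_like(m); x,y,X,Y=box; k[y:Y,x:X]=255
    return m&k
def uv(m): return np.argwhere(m)[:,::-1]
def rect(P):          # centre, sizes, yaw of long side (deg)
    (c,s,a)=cv2.minAreaRect((P[:,:2]*1000).astype(np.float32)); 
    if s[0]<s[1]: s=s[::-1];a+=90
    return np.round(c,1),np.round(s,1),round((a+90)%180-90,1)
E
python3 - <<'E'
from h import *
I={n:cv2.imread(f"pics/{n}0.png") for n in cal};D={n:np.load(f"pics/{n}0.npy") for n in cal}
spec={"lid":((100,120,40),(130,255,255),(235,170,330,260),(240,175,340,250)),
"yel":((18,120,80),(32,255,255),(255,175,300,200),(300,195,330,235)),
"hand":((5,140,120),(17,255,255),(200,125,260,170),(360,205,440,235)),
"knob":((8,120,80),(22,255,255),(305,210,330,230),(255,225,280,242)),
"green":((50,100,30),(85,255,255),(320,290,350,325),(175,180,210,205))}
for k,(lo,hi,bs,bt) in spec.items():
    c={}
    for n,b in(("scene",bs),("top",bt)):
        U=uv(mask(I[n],lo,hi,b)); 
        if len(U)<5: print(k,n,"few",len(U));continue
        c[n]=U.mean(0);P=pts(n,D[n],U); z=np.median(P[:,2])
        print(k,n,len(U),c[n].round(1),"z",z.round(4),rect(P[abs(P[:,2]-z)<.008]))
    if len(c)==2: p,g=tri(c["scene"],c["top"]);print("  tri",p.round(4),"gap",g.round(4))
a=cv2.resize(I["scene"][170:265,235:335],None,fx=4,fy=4,interpolation=cv2.INTER_CUBIC)
b=cv2.resize(I["top"][165:260,235:335],None,fx=4,fy=4,interpolation=cv2.INTER_CUBIC)
c=cv2.resize(I["top"][195:242,345:445],None,fx=4,fy=4,interpolation=cv2.INTER_CUBIC)
d=cv2.resize(I["scene"][125:172,190:290],None,fx=4,fy=4,interpolation=cv2.INTER_CUBIC)
cv2.imwrite("pics/z.png",np.vstack([np.hstack([a,b]),np.hstack([d,c])]))
E
```

```text
lid scene 1658 [284.7 211. ] z 0.0531 (array([508.6,  -8.4]), array([145.2,  92.4]), 75.8)
lid top 1869 [288.2 211.8] z 0.0524 (array([510.3,  -7.6]), array([142.6,  91.2]), 75.8)
  tri [ 0.5103 -0.0029  0.0498] gap 0.0021
yel scene 109 [274.5 189.4] z 0.0545 (array([492.4, -69.4]), array([51.8, 19.4]), -12.6)
yel top 121 [313.6 218.6] z 0.0531 (array([495.2, -67.7]), array([49.5, 15.1]), -14.3)
  tri [ 0.4942 -0.0672  0.0564] gap 0.0006
hand scene 257 [221.7 142.9] z 0.0216 (array([ 501.5, -316.7]), array([112.2,  17.7]), -82.0)
hand top 276 [409.4 219.6] z 0.0219 (array([ 501.9, -315.2]), array([109. ,  15.2]), -81.1)
  tri [ 0.5009 -0.3156  0.0165] gap 0.0022
knob scene 42 [315.  219.7] z 0.0271 (array([455. ,  47.8]), array([20. ,  9.1]), -19.8)
knob top 48 [268.6 231.9] z 0.0263 (array([460.6,  45.7]), array([28. , 10.5]), -12.5)
  tri [0.4582 0.0478 0.0294] gap 0.0067
green scene 123 [334.6 304.2] z 0.0441 (array([562.5, 254.3]), array([33.1, 13.4]), 67.9)
green top 70 [189.5 190.7] z 0.044 (array([562. , 253.8]), array([31.8, 12.5]), 69.4)
  tri [0.5617 0.2537 0.0348] gap 0.0016
```

View pics/z.png

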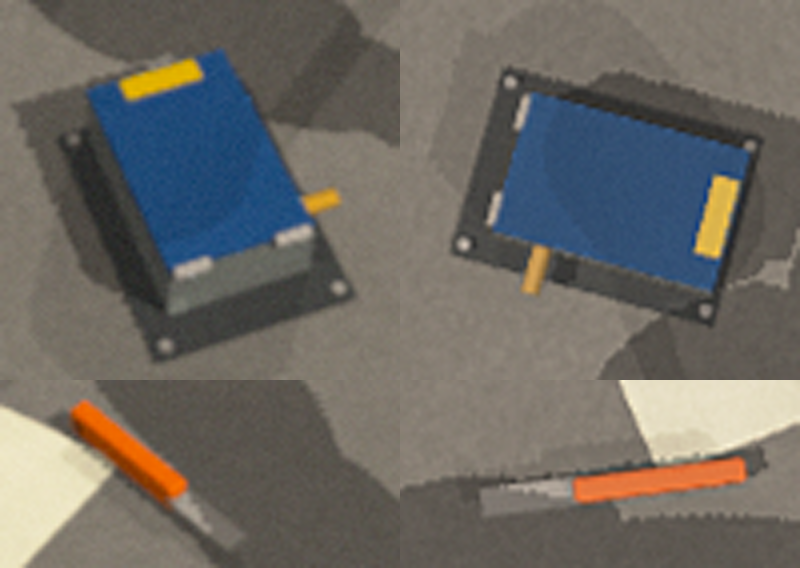

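The dock's hinge brackets are at its +y end (top-view crop, left) and the yellow lip is at its -y end (top-view crop, right). The blade points at +y, towards the lip. All heights match the text: lid top 53 mm, handle top 22 mm, tab top 44 mm. I'll move above the pry handle.

>>> apply_moves(targets=[[[0.395, -0.8255, 0, -2.81, 1], [0.395, -0.8255, 0, -2.81, 1], [0.395, -0.8255, 0, -2.81, 1], [0.395, -0.8255, 0, -2.81, 1], [0.395, -0.8255, 0, -2.81, 1], [0.395, -0.8255, 0, -2.81, 1], [0.395, -0.8255, 0, -2.81, 1], [0.395, -0.8255, 0, -2.81, 1]]])

```text
clock: 0.77
eef_pos: [0.2481, 0.219, 0.2481]
tool_rot: [0.314, 0.949, -0.0, 0.0]
ft_force: [1.8, 0.1, 0.1]
grip_width: 0.085
grasp_force: 0.0
```

>>> apply_moves(targets=[[[0.395, -0.8255, 0, -2.81, 1], [0.395, -0.8255, 0, -2.81, 1], [0.395, -0.8255, 0, -2.81, 1], [0.395, -0.8255, 0, -2.81, 1], [0.395, -0.8255, 0, -2.81, 1], [0.395, -0.8255, 0, -2.81, 1], [0.395, -0.8255, 0, -2.81, 1], [0.395, -0.8255, 0, -2.81, 1]]])

```text
clock: 1.43
eef_pos: [0.3745, -0.0453, 0.2481]
tool_rot: [0.494, 0.869, 0.0, -0.0]
ft_force: [1.1, 1.3, 0.1]
grip_width: 0.0854
grasp_force: 0.0
```

>>> apply_moves(targets=[[[0.395, -0.8255, -0.45, -2.81, 1], [0.395, -0.8255, -0.45, -2.81, 1], [0.395, -0.8255, -0.45, -2.81, 1], [0.395, -0.8255, -0.45, -2.81, 1], [0.395, -0.8255, -0.45, -2.81, 1], [0.395, -0.8255, -0.45, -2.81, 1], [0.395, -0.8255, -0.45, -2.81, 1], [0.395, -0.8255, -0.45, -2.81, 1]]])

```text
clock: 2.1
eef_pos: [0.5009, -0.3091, 0.1026]
tool_rot: [0.654, 0.757, -0.0, -0.001]
ft_force: [0.1, 0.0, -0.1]
grip_width: 0.0854
grasp_force: 0.0
```

>>> apply_moves(targets=[[[0, 0, -0.6, 0, 1], [0, 0, -0.6, 0, 1], [0, 0, -0.5, 0, 1], [0, 0, -0.365, 0, 1], [0, 0, 0, 0, -1], [0, 0, 0, 0, -1], [0, 0, 0, 0, -1], [0, 0, 0, 0, -1]]])

```text
clock: 2.77
eef_pos: [0.5019, -0.308, 0.0232]
tool_rot: [0.653, 0.757, 0.0, 0.001]
ft_force: [0.6, 0.2, -0.3]
grip_width: 0.0387
grasp_force: 0.0
```

>>> apply_moves(targets=[[[0, 0, 0, 0, -1], [0, 0, 0, 0, -1], [0, 0, 0, 0, -1], [0, 0, 0, 0, -1]]])

```text
clock: 3.1
eef_pos: [0.5018, -0.308, 0.0233]
tool_rot: [0.653, 0.757, 0.0, 0.001]
ft_force: [-1.2, 0.5, 6.5]
grip_width: 0.0146
grasp_force: 61.6
```

>>> apply_moves(targets=[[[0, 0, 0.5, 0, -1], [0, 0, 0.5, 0, -1], [-0.27, 0.4, 0.25, -5.675, -1], [-0.27, 0.4, 0.25, -5.675, -1], [-0.27, 0.4, 0, -5.675, -1], [-0.27, 0.4, 0, -5.675, -1], [0, 0, 0, 0, -1], [0, 0, 0, 0, -1]]])

```text
clock: 3.77
eef_pos: [0.4571, -0.2428, 0.0819]
tool_rot: [0.789, 0.615, -0.0, -0.0]
ft_force: [0.7, -0.0, -0.6]
grip_width: 0.0146
grasp_force: 60.7
```

Run:
```python
from h import *
I={};D={}
for n in cal: I[n],D[n]=shot(n); cv2.imwrite(f"pics/{n}1.png",I[n]); np.save(f"pics/{n}1.npy",D[n])
o=get_obs();t=o["eef_pos"];print(t,o["tool_rot"])
out=[]
for n in cal:
    c=cal[n];q=R.from_quat(c["rotation"]).as_matrix().T@(t+[0.02,0.06,-0.01]-c["eye"]);u=c["camera_matrix"]@q;u=(u[:2]/u[2]).astype(int);print(n,u)
    x,y=max(u[0]-50,0),max(u[1]-50,0);print("crop",x,y)
    out.append(cv2.resize(I[n][y:y+100,x:x+100],(400,400),interpolation=cv2.INTER_CUBIC))
cv2.imwrite("pics/z1.png",np.hstack(out))
```

```text
[ 0.45829447 -0.2439898   0.08195901] [7.88922456e-01 6.14492431e-01 1.95078009e-04 6.10216622e-04]
scene [253 154]
crop 203 104
top [361 225]
crop 311 175
```

View pics/z1.png

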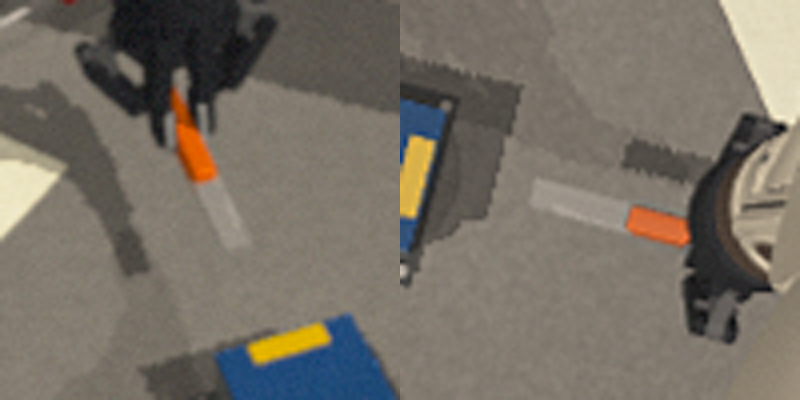

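The tool is held straight. Its blade tip is at scene pixel (262,165) and top pixel (345,223), and the blade root is at scene (254,149.5) and top (368,229).

Run:
```python
from h import *
D={n:np.load(f"pics/{n}1.npy") for n in cal}
for k,s,t in(("tip",(261.3,165.2),(344.8,223)),("root",(254.3,149.5),(368,229.2))): print(k,tri(s,t))
for n,a,b in(("scene",(254.3,149.5),(261.3,165.2)),("top",(368,229.2),(344.8,223))):
    L=np.linspace(a,b,9)[1:-1]; print(n,pts(n,D[n],L.round()).round(4))
p=pts("top",D["top"],uv(np.ones((420,560),bool)))
# front lip edge etc from orig lid mask
```

```text
tip (array([ 0.48310328, -0.14253935,  0.07032108]), np.float64(0.0019162845620328862))
root (array([ 0.46839722, -0.19827522,  0.0712293 ]), np.float64(0.0038048841568225026))
scene [[ 0.4688 -0.191   0.0715]
 [ 0.4708 -0.1833  0.072 ]
 [ 0.4751 -0.172   0.077 ]
 [ 0.4739 -0.1695  0.0709]
 [ 0.4773 -0.1596  0.0744]
 [ 0.478  -0.1541  0.0722]
 [ 0.4832 -0.1463  0.0751]]
top [[ 0.4723 -0.1918  0.0739]
 [ 0.4725 -0.1852  0.0705]
 [ 0.4745 -0.1774  0.073 ]
 [ 0.4769 -0.1703  0.0722]
 [ 0.4792 -0.1653  0.0729]
 [ 0.4792 -0.1583  0.0708]
 [ 0.4813 -0.1508  0.0722]]
```

>>> apply_moves(targets=[[[-0.1, 0.02, -0.4, 0, -1], [-0.09, 0.03, -0.35, 0, -1], [0.1, 0.4, 0, 0, -1], [0.1, 0.4, 0, 0, -1], [0.1, 0.38, 0, 0, -1], [0, 0, 0, 0, -1], [0, 0, 0, 0, -1]]])

```text
clock: 4.45
eef_pos: [0.4628, -0.1946, 0.0516]
tool_rot: [0.789, 0.615, -0.0, 0.0]
ft_force: [0.2, -0.1, -1.7]
grip_width: 0.0145
grasp_force: 60.7
```

Run:
```python
from h import *
I,D=shot("scene");o=get_obs();print(o["eef_pos"],o["ft_force"])
J,E=shot("top")
a=cv2.resize(I[150:230,230:330],(400,320),interpolation=cv2.INTER_CUBIC)
b=cv2.resize(J[175:255,290:390],(400,320),interpolation=cv2.INTER_CUBIC)
cv2.imwrite("pics/z2.png",np.hstack([a,b]));np.save("pics/s2.npy",D);np.save("pics/t2.npy",E)
```

```text
[ 0.46268457 -0.1949692   0.05164766] [-0.65979658 -1.15029315 -0.25112847]
```

View pics/z2.png

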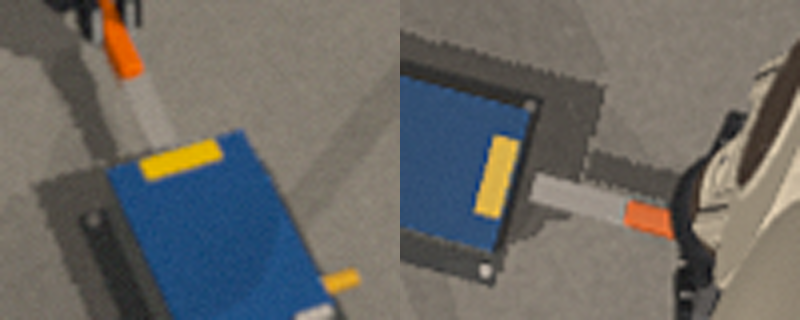

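The blade is level with the slot and square to the lip, with its tip about 15 mm short of the mouth. I'll insert it now.

>>> apply_moves(targets=[[[0.06, 0.23, 0, 0, -1], [0.06, 0.23, 0, 0, -1], [0.056, 0.24, 0, 0, -1], [0, 0, 0, 0, -1], [0, 0, 0, 0, -1]]])

```text
clock: 4.97
eef_pos: [0.4692, -0.1656, 0.0517]
tool_rot: [0.789, 0.615, -0.0, 0.0]
ft_force: [-0.9, 0.6, -0.8]
grip_width: 0.0141
grasp_force: 60.7
```

>>> apply_moves(targets=[[[0, 0, 0.11, 0, -1], [0.003, 0.01, 0.26, 0, -1], [0.008, 0.03, 0.258, 0, -1], [0.013, 0.05, 0.255, 0, -1], [0.018, 0.07, 0.25, 0, -1], [0.022, 0.089, 0.243, 0, -1], [0.027, 0.107, 0.235, 0, -1], [0, 0, 0, 0, -1]]])

```text
clock: 5.63
eef_pos: [0.4744, -0.1518, 0.1185]
tool_rot: [0.789, 0.614, 0.001, 0.002]
ft_force: [0.8, -0.4, -1.4]
grip_width: 0.0145
grasp_force: 60.7
```

Run:
```python
from h import *
I,D=shot("scene");o=get_obs();print(o["eef_pos"],o["ft_force"])
J,E=shot("top")
a=cv2.resize(I[150:230,230:330],(400,320),interpolation=cv2.INTER_CUBIC)
b=cv2.resize(J[175:255,270:370],(400,320),interpolation=cv2.INTER_CUBIC)
cv2.imwrite("pics/z3.png",np.hstack([a,b]))
P=pts("top",E,uv(mask(J,(100,120,40),(130,255,255),(240,150,360,260))));A=np.c_[P[:,:2],np.ones(len(P))]
c=np.linalg.lstsq(A,P[:,2],rcond=None)[0];print("lid angle",np.arctan(np.hypot(*c[:2])),c)
```

```text
[ 0.47397771 -0.15197054  0.11756455] [ 0.34473551 -1.21202862 -0.89621325]
lid angle 0.5033479979299262 [-0.47311133 -0.28176148  0.32764188]
```

View pics/z3.png

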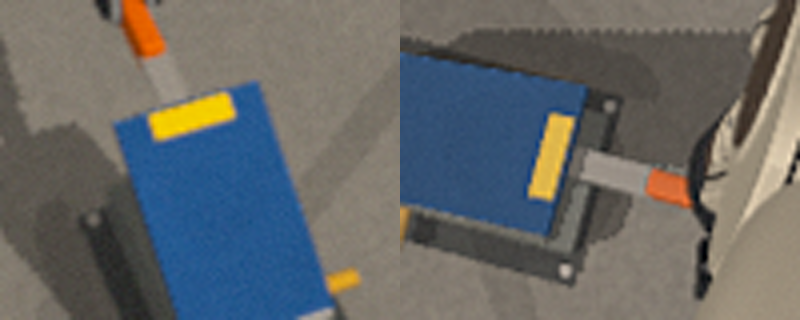

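The blade is under the lip and lifting the lid, which is at about 0.5 rad. I'll carry on along the arc.

>>> apply_moves(targets=[[[0.032, 0.125, 0.226, 0, -1], [0.036, 0.142, 0.215, 0, -1], [0.04, 0.159, 0.202, 0, -1], [0.044, 0.174, 0.189, 0, -1], [0.047, 0.188, 0.173, 0, -1], [0.051, 0.201, 0.158, 0, -1], [0.054, 0.212, 0.14, 0, -1], [0.056, 0.222, 0.122, 0, -1]]])

```text
clock: 6.4
eef_pos: [0.4875, -0.0942, 0.1739]
tool_rot: [0.789, 0.614, 0.0, 0.0]
ft_force: [-0.7, -1.2, -0.9]
grip_width: 0.0146
grasp_force: 60.7
```

>>> apply_moves(targets=[[[0.058, 0.231, 0.104, 0, -1], [0.06, 0.238, 0.085, 0, -1], [0.062, 0.244, 0.064, 0, -1], [0.063, 0.248, 0.044, 0, -1], [0.063, 0.251, 0.024, 0, -1], [0.064, 0.252, 0.003, 0, -1], [0.064, 0.252, -0.018, 0, -1], [0.063, 0.25, -0.039, 0, -1]]])

```text
clock: 7.07
eef_pos: [0.5073, -0.0154, 0.1837]
tool_rot: [0.789, 0.614, 0.0, -0.0]
ft_force: [0.1, 0.4, -1.1]
grip_width: 0.0142
grasp_force: 60.7
```

>>> apply_moves(targets=[[[0.062, 0.245, -0.06, 0, -1], [0.06, 0.24, -0.08, 0, -1], [0, 0, 0, 0, -1], [0, 0, 0, 0, -1]]])

```text
clock: 7.4
eef_pos: [0.5117, 0.0034, 0.1776]
tool_rot: [0.789, 0.615, -0.001, -0.0]
ft_force: [0.1, 0.0, 0.0]
grip_width: 0.014
grasp_force: 60.7
```

Run:
```python
from h import *
I,D=shot("scene");o=get_obs();print(o["eef_pos"],o["ft_force"])
J,E=shot("top")
cv2.imwrite("pics/s4.png",I);cv2.imwrite("pics/t4.png",J)
a=cv2.resize(I[120:270,200:350],(400,400));b=cv2.resize(J[145:295,200:350],(400,400))
cv2.imwrite("pics/z4.png",np.hstack([a,b]))
```

```text
[0.51168898 0.00300349 0.17788109] [-1.10667357 -0.07268424 -0.54594709]
```

View pics/z4.png

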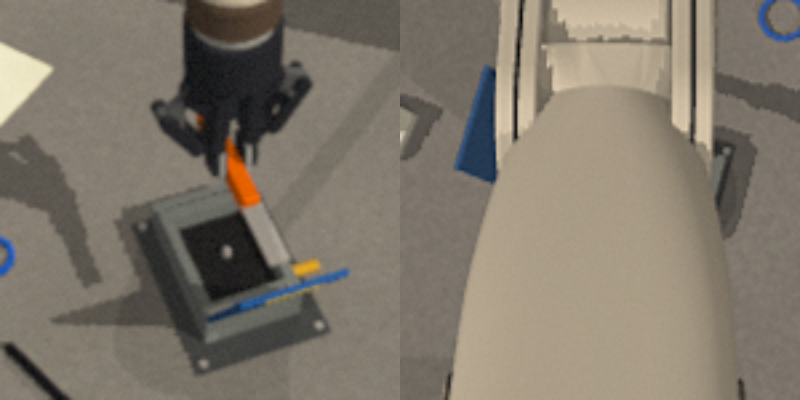

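The lid is open and leaning back, and the pin shows at about scene pixel (285,214). I'll withdraw and lay the tool down.

>>> apply_moves(targets=[[[-0.2, -0.8, 0, 0, -1], [-0.22, -0.87, 0, 0, -1], [-0.22, -0.87, 0, 0, -1], [-0.2, -0.87, 0, 0, -1], [-0.2, -0.87, 0, 0, -1], [-0.2, -0.87, 0, 0, -1], [-0.15, -0.85, -0.3, 0, -1], [-0.15, -0.8, -0.5, 0, -1]]])

```text
clock: 8.17
eef_pos: [0.451, -0.2727, 0.1485]
tool_rot: [0.79, 0.613, 0.001, 0.003]
ft_force: [0.5, -1.4, -1.1]
grip_width: 0.0142
grasp_force: 60.7
```

>>> apply_moves(targets=[[[0, 0, -0.8, 0, -1], [0, 0, -0.8, 0, -1], [0, 0, -0.6, 0, -1], [0, 0, -0.4, 0, -1], [0, 0, -0.2, 0, -1], [0, 0, -0.1, 0, -1], [0, 0, 0, 0, -1]]])

```text
clock: 8.75
eef_pos: [0.4501, -0.2693, 0.03]
tool_rot: [0.789, 0.614, -0.0, -0.0]
ft_force: [0.1, 1.1, -0.7]
grip_width: 0.0144
grasp_force: 60.7
```

>>> apply_moves(targets=[[[0, 0, -0.1, 0, -1], [0, 0, -0.06, 0, -1], [0, 0, 0, 0, -1], [0, 0, 0, 0, 0], [0, 0, 0, 0, 0], [0, 0, 0, 0, 0], [0, 0, 0.2, 0, 0.3], [0, 0, 0.5, 0, 0.3]]])

```text
clock: 9.42
eef_pos: [0.4484, -0.2679, 0.0503]
tool_rot: [0.789, 0.614, -0.001, -0.003]
ft_force: [0.1, 0.1, -0.8]
grip_width: 0.0551
grasp_force: 0.0
```

>>> apply_moves(targets=[[[0, 0, 0.9, 0, 0.3], [0, 0, 0.9, 0, 0.3], [0, 0, 0.9, 0, 0.3], [-0.6, 0, 0.6, 0, 0.3], [-0.8, 0, 0, 0, 0.3], [-0.8, 0, 0, 0, 0.3], [0, 0, 0, 0, 0.3]]])

```text
clock: 10.0
eef_pos: [0.3571, -0.2678, 0.1846]
tool_rot: [0.79, 0.613, -0.001, -0.001]
ft_force: [-1.0, 0.3, -0.8]
grip_width: 0.0557
grasp_force: 0.0
```

Run:
```python
from h import *
I,D=shot("scene");J,E=shot("top");o=get_obs();print(o["eef_pos"],o["tool_rot"],o["grip_width"])
cv2.imwrite("pics/s5.png",I);cv2.imwrite("pics/t5.png",J);np.save("pics/s5.npy",D);np.save("pics/t5.npy",E)
a=cv2.resize(I[120:270,200:350],(400,400));b=cv2.resize(J[145:295,230:380],(400,400))
cv2.imwrite("pics/z5.png",np.hstack([a,b]))
P=pts("scene",D,uv(mask(I,(5,140,120),(17,255,255),(180,100,270,190))));z=np.median(P[:,2]);print("hand",z,P[:,2].min(),P[:,2].max(),rect(P))
```

```text
[ 0.36160514 -0.26917575  0.18485154] [7.89660246e-01 6.13543878e-01 2.94938728e-04 7.20600865e-04] 0.05548158085138267
hand 0.02267426483485424 -0.0009873950085796945 0.029485636630303236 (array([ 443.5, -283.9]), array([128.7,  23.4]), 75.1)
```

View pics/z5.png

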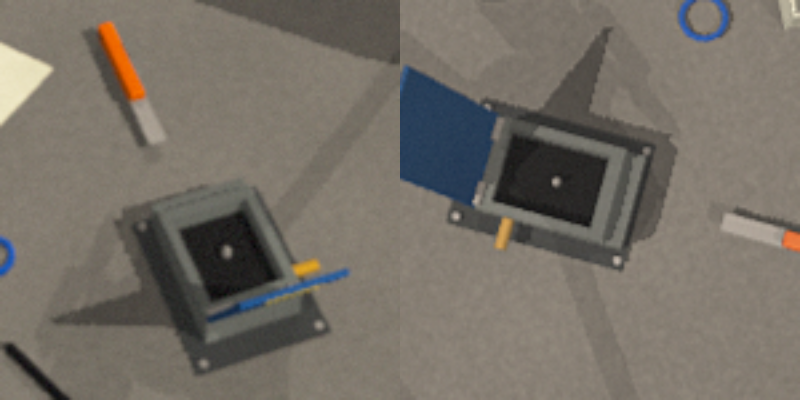

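The tool lies flat and the lid is fully open. The pin tip shows at about scene (285,214) and top (288.5,213). Next I'll measure the pin, the well and the cassettes.

Run:
```python
from h import *
I=cv2.imread("pics/s5.png");J=cv2.imread("pics/t5.png");D=np.load("pics/s5.npy");E=np.load("pics/t5.npy")
c={}
for n,p,(x,y) in(("scene",I,(285,214)),("top",J,(288,213))):
    g=cv2.cvtColor(p,cv2.COLOR_BGR2GRAY)[y-7:y+8,x-7:x+8].astype(float);b=np.median(g);w=np.clip(g-b-25,0,None)
    yy,xx=np.mgrid[-7:8,-7:8]; w[np.hypot(xx,yy)>4.5]=0; c[n]=np.array([x+(w*xx).sum()/w.sum(),y+(w*yy).sum()/w.sum()]);print(n,c[n],(w>0).sum())
p,g=tri(c["scene"],c["top"]);print("pin",p,g,plane("top",c["top"],.038),plane("scene",c["scene"],.038))
o=np.array([.5119,.0017]);t=np.radians(75.8);ax=np.array([np.cos(t),np.sin(t)]);pe=np.array([-ax[1],ax[0]])
f=lambda q:((q[:2]-o)@ax,(q[:2]-o)@pe)
print("pin in dock",f(p))
# wall-top points from depth, in dock frame
for n,d in(("scene",D),("top",E)):
    P=pts(n,d,uv(np.ones((420,560),bool)));F=np.c_[(P[:,:2]-o)@ax,(P[:,:2]-o)@pe]
    k=(abs(P[:,2]-.046)<.004)&(abs(F)<[.075,.055]).all(1);print(n,"rim z",np.median(P[k,2]),"x",np.percentile(F[k,0],[.5,99.5]),"y",np.percentile(F[k,1],[.5,99.5]))
    k=(abs(P[:,2]-.030)<.004)&(abs(F)<[.055,.04]).all(1);print("  deck",np.median(P[k,2]),np.percentile(F[k,0],[1,99]),np.percentile(F[k,1],[1,99]))
# green tab
for n,q,d,b in(("scene",I,D,(320,290,350,325)),("top",J,E,(175,180,210,205))):
    P=pts(n,d,uv(mask(q,(50,100,30),(85,255,255),b)));P=P[abs(P[:,2]-.044)<.005];print("tab",n,rect(P))
    W=pts(n,d,uv(mask(q,(0,0,120),(180,80,255),b)));
    A=pts(n,d,uv(np.ones((420,560),bool)));A=A[(np.hypot(A[:,0]-.562,A[:,1]-.254)<.05)&(abs(A[:,2]-.02)<.005)];print("body",rect(A))
```

```text
scene [284.78762136 213.94902913] 18
top [287.96050553 212.69826224] 12
pin [ 0.50970278 -0.00249355  0.03767749] 0.0013180633189899343 [[ 0.51015142 -0.00294342  0.038     ]] [[ 0.50938312 -0.00182692  0.038     ]]
pin in dock (np.float64(-0.004604413731148347), np.float64(0.001101370963165526))
scene rim z 0.046845608714465525 x [-0.06545764  0.06145727] y [-0.04562029  0.04689036]
  deck 0.03103595310758811 [-0.0521965   0.03601366] [-0.03064883  0.03721506]
top rim z 0.04643848340736789 x [-0.06080185  0.06501079] y [-0.04666476  0.04508918]
  deck 0.03022728011662612 [-0.04614545  0.04895155] [-0.03690406  0.03271941]
tab scene (array([562.7, 254.1]), array([33.7, 14.4]), 67.0)
body (array([561.5, 252.5]), array([62.1, 50.9]), 69.3)
tab top (array([561.8, 253.1]), array([30.5, 12.7]), 68.3)
body (array([563.2, 255.1]), array([61.5, 49.9]), 69.1)
```

The pin sits about 4.6 mm from the dock centre towards the lip, on the centre line. The rim and deck heights and sizes match. I'll go to the fresh cassette, high over the open lid.

>>> apply_moves(targets=[[[0.314, 0.817, 0.36, -0.42, 0.3], [0.314, 0.817, 0.36, -0.42, 0.3], [0.314, 0.817, 0.36, -0.42, 0.3], [0.314, 0.817, 0.36, -0.42, 0.3], [0.314, 0.817, 0.36, -0.42, 0.3], [0.314, 0.817, 0.36, -0.42, 0.3], [0.314, 0.817, 0.36, -0.42, 0.3], [0.314, 0.817, 0.36, -0.42, 0.3]]])

```text
clock: 10.77
eef_pos: [0.4642, -0.0053, 0.3002]
tool_rot: [0.807, 0.591, 0.001, 0.0]
ft_force: [1.2, -0.5, 1.1]
grip_width: 0.0556
grasp_force: 0.0
```

>>> apply_moves(targets=[[[0.314, 0.817, 0, -0.42, 0.3], [0.314, 0.817, 0, -0.42, 0.3], [0.314, 0.817, 0, -0.42, 0.3], [0.314, 0.817, 0, -0.42, 0.3], [0.314, 0.817, 0, -0.42, 0.3], [0.314, 0.817, 0, -0.42, 0.3], [0.314, 0.817, 0, -0.42, 0.3], [0.314, 0.817, 0, -0.42, 0.3]]])

```text
clock: 11.43
eef_pos: [0.5641, 0.2567, 0.2989]
tool_rot: [0.824, 0.567, 0.0, 0.0]
ft_force: [0.8, -0.1, 0.0]
grip_width: 0.0556
grasp_force: 0.0
```

>>> apply_moves(targets=[[[0, 0, -1, 0, 0.3], [0, 0, -1, 0, 0.3], [0, 0, -1, 0, 0.3], [0, 0, -1, 0, 0.3], [0, 0, -0.7, 0, 0.3], [0, 0, -0.4, 0, 0.3], [0, 0, 0, 0, 0.3], [0, 0, 0, 0, 0.3]]])

```text
clock: 12.1
eef_pos: [0.5631, 0.2544, 0.094]
tool_rot: [0.824, 0.567, -0.001, -0.0]
ft_force: [0.4, 0.4, 0.3]
grip_width: 0.0556
grasp_force: 0.0
```

>>> apply_moves(targets=[[[0, 0, -0.6, 0, 0.3], [0, 0, -0.45, 0, 0.3], [0, 0, -0.25, 0, 0.3], [0, 0, 0, 0, -1], [0, 0, 0, 0, -1], [0, 0, 0, 0, -1], [0, 0, 0, 0, -1], [0, 0, 0, 0, -1]]])

```text
clock: 12.77
eef_pos: [0.5647, 0.2546, 0.0452]
tool_rot: [0.824, 0.567, 0.002, 0.0]
ft_force: [-1.1, 0.7, 5.3]
grip_width: 0.0127
grasp_force: 62.6
```

>>> apply_moves(targets=[[[0, 0, 0, 0, -1], [0, 0, 0.3, 0, -1], [0, 0, 0.6, 0, -1], [0, 0, 0.6, 0, -1], [0, 0, 0, 0, -1], [0, 0, 0, 0, -1]]])

```text
clock: 13.27
eef_pos: [0.5646, 0.2543, 0.1049]
tool_rot: [0.824, 0.567, 0.002, 0.0]
ft_force: [0.4, 0.0, -1.4]
grip_width: 0.0126
grasp_force: 61.8
```

Run:
```python
from h import *
I,D=shot("scene");J,E=shot("top");o=get_obs();t=o["eef_pos"];print(t,o["tool_rot"],o["ft_force"],o["grip_width"])
cv2.imwrite("pics/s6.png",I);cv2.imwrite("pics/t6.png",J)
out=[]
for n,p in(("scene",I),("top",J)):
    c=cal[n];q=R.from_quat(c["rotation"]).as_matrix().T@(t+[0,0,-.02]-c["eye"]);u=c["camera_matrix"]@q;u=(u[:2]/u[2]).astype(int)
    x,y=u-40;print(n,x,y);out.append(cv2.resize(p[y:y+80,x:x+80],(400,400),interpolation=cv2.INTER_CUBIC))
cv2.imwrite("pics/z6.png",np.hstack(out))
A=pts("scene",D,uv(np.ones((420,560),bool)))
for zc in np.arange(.04,.085,.005):
    k=(np.hypot(A[:,0]-t[0],A[:,1]-t[1])<.05)&(abs(A[:,2]-zc)<.0025);print(round(zc,3),k.sum(),end="; ")
```

```text
[0.56261054 0.2533929  0.10212654] [ 8.23877532e-01  5.66767336e-01 -7.67067291e-04 -1.00512523e-04] [ 0.26200454 -0.90571394 -1.79041068] 0.012452601837456924
scene 295 254
top 144 147
0.04 0; 0.045 0; 0.05 0; 0.055 1; 0.06 16; 0.065 32; 0.07 34; 0.075 45; 0.08 218;
```

View pics/z6.png

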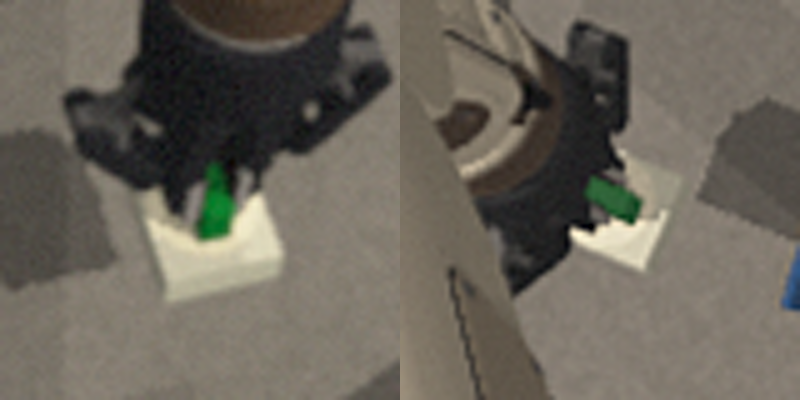

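The cassette is held straight and level, with its underside at about 60 mm. I'll carry it over the open lid to above the pin.

>>> apply_moves(targets=[[[0, 0, 0.9, 0, -1], [0, 0, 1, 0, -1], [0, 0, 1, 0, -1], [0, 0, 1, 0, -1], [0, 0, 1, 0, -1], [-0.131, -0.64, 0, 1.34, -1], [-0.131, -0.64, 0, 1.34, -1], [-0.131, -0.64, 0, 1.34, -1]]])

```text
clock: 14.03
eef_pos: [0.5473, 0.1765, 0.2981]
tool_rot: [0.803, 0.596, -0.001, -0.0]
ft_force: [-0.9, 0.3, -1.2]
grip_width: 0.012
grasp_force: 61.8
```

>>> apply_moves(targets=[[[-0.131, -0.64, 0, 1.34, -1], [-0.131, -0.64, 0, 1.34, -1], [-0.131, -0.64, 0, 0, -1], [-0.131, -0.64, 0, 0, -1], [-0.131, -0.64, 0, 0, -1], [-0.131, -0.64, 0, 0, -1], [-0.131, -0.645, 0, 0, -1], [0, 0, -0.7, 0, -1]]])

```text
clock: 14.7
eef_pos: [0.5122, -0.0064, 0.2743]
tool_rot: [0.791, 0.612, 0.002, 0.003]
ft_force: [1.4, 0.3, -1.3]
grip_width: 0.0126
grasp_force: 61.9
```

>>> apply_moves(targets=[[[0, 0, -0.9, 0, -1], [0, 0, -0.9, 0, -1], [0, 0, -0.9, 0, -1], [0, 0, -0.8, 0, -1], [0, 0, -0.5, 0, -1], [0, 0, -0.2, 0, -1], [0, 0, 0, 0, -1], [0, 0, 0, 0, -1]]])

```text
clock: 15.37
eef_pos: [0.5107, -0.0024, 0.1028]
tool_rot: [0.789, 0.614, -0.0, -0.0]
ft_force: [-0.5, 0.1, -1.3]
grip_width: 0.0123
grasp_force: 61.8
```

```bash
cat > chk.py <<'E'
from h import *
import sys
k=sys.argv[1]
I,D=shot("scene");J,E=shot("top")
T=[get_obs()["eef_pos"]]
o=get_obs();print(np.mean(T,0),o["tool_rot"],o["ft_force"],o["grip_width"])
cv2.imwrite(f"pics/s{k}.png",I);cv2.imwrite(f"pics/t{k}.png",J);np.save(f"pics/s{k}.npy",D);np.save(f"pics/t{k}.npy",E)
t=T[0]; O=np.array([.5119,.0017]);a=np.radians(75.8);ax=np.array([np.cos(a),np.sin(a)]);pe=np.array([-ax[1],ax[0]])
for n,p,d in(("scene",I,D),("top",J,E)):
    P=pts(n,d,uv(mask(p,(15,8,150),(50,90,255),(240,170,340,260))))
    P=P[(abs(P[:,:2]-t[:2])<.06).all(1)&(abs(P[:,2]-(t[2]-.023))<.008)]
    F=np.c_[(P[:,:2]-O)@ax,(P[:,:2]-O)@pe]*1000
    if len(F)>10: print(n,"white",len(F),"z",np.median(P[:,2]),"x",np.percentile(F[:,0],[1,99]).round(1),"y",np.percentile(F[:,1],[1,99]).round(1))
    P=pts(n,d,uv(mask(p,(45,90,30),(85,255,255),(240,150,340,260))));F=np.c_[(P[:,:2]-O)@ax,(P[:,:2]-O)@pe]*1000
    if len(F)>10: print(n,"green z",np.percentile(P[:,2],95),"x",np.percentile(F[:,0],[2,98]).round(1),"y",np.percentile(F[:,1],[2,98]).round(1))
a=cv2.resize(I[160:260,235:335],(400,400),interpolation=cv2.INTER_CUBIC);b=cv2.resize(J[160:260,235:335],(400,400),interpolation=cv2.INTER_CUBIC)
cv2.imwrite(f"pics/z{k}.png",np.hstack([a,b]))
E
python3 chk.py 7
```

```text
[ 0.51221791 -0.00242862  0.10448861] [0.78930143 0.61400418 0.00114621 0.00090144] [-0.22787309 -0.17679359 -0.86028999] 0.012702316622315902
scene white 190 z 0.07913474602735726 x [-10.8  24.1] y [-24.9  24.8]
scene green z 0.10639383183602052 x [-20.   11.4] y [-6.5  7.2]
```

View pics/z7.png

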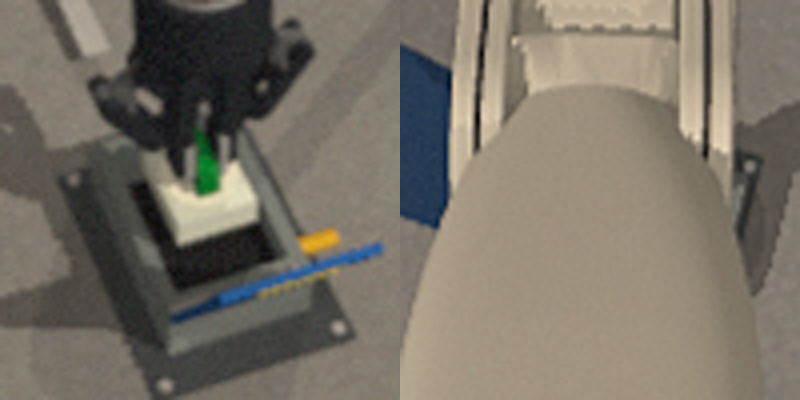

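The cassette is held over the well, centred across it and about 5.5 mm lipward, which matches the pin to within 1 mm. I'll lower it gently.

>>> apply_moves(targets=[[[0, 0, -0.2, 0, -1], [0, 0, -0.2, 0, -1], [0, 0, -0.1, 0, -1], [0, 0, -0.06, 0, -1], [0, 0, -0.06, 0, -1], [0, 0, -0.04, 0, -1], [0, 0, 0, 0, -1], [0, 0, 0, 0, -1]]])

```text
clock: 16.13
eef_pos: [0.5109, -0.0024, 0.0766]
tool_rot: [0.789, 0.614, 0.0, -0.0]
ft_force: [-0.3, -0.0, -0.9]
grip_width: 0.0119
grasp_force: 61.8
```

There's no contact force and the underside is already below the pin tip, so the pin is in the hole. I'll press down now.

>>> apply_moves(targets=[[[0, 0, -0.05, 0, -1], [0, 0, -0.05, 0, -1], [0, 0, -0.04, 0, -1], [0, 0, -0.04, 0, -1], [0, 0, -0.04, 0, -1], [0, 0, -0.02, 0, -1], [0, 0, 0, 0, -1], [0, 0, 0, 0, -1]]])

```text
clock: 16.8
eef_pos: [0.5114, -0.0025, 0.0691]
tool_rot: [0.789, 0.614, 0.001, 0.001]
ft_force: [-4.1, -0.6, 13.4]
grip_width: 0.0124
grasp_force: 63.9
```

```bash
python3 chk.py 8
```

```text
[ 0.51141933 -0.00249838  0.06910002] [7.89340609e-01 6.13954563e-01 8.40418618e-04 7.01429555e-04] [-4.07074511 -0.26172899 13.81872408] 0.012367488317560672
scene white 190 z 0.04540343914529188 x [-9.1 24.9] y [-24.9  24. ]
scene green z 0.07325401451150082 x [-18.   11.9] y [-6.3  6.1]
```

>>> apply_moves(targets=[[[-0.02, 0, -0.02, 0, -1], [0, 0, -0.02, 0, -1], [0, 0, 0, 0, -1], [0, 0, 0, 0, -1], [0, 0, 0, 0, -1], [0, 0, 0, 0, -1]]])

```text
clock: 17.4
eef_pos: [0.5114, -0.0025, 0.069]
tool_rot: [0.789, 0.614, 0.002, 0.001]
ft_force: [-6.0, -0.8, 21.3]
grip_width: 0.0128
grasp_force: 65.0
```

```bash
python3 chk.py 9
python3 - <<'E'
from h import *
for k in (5,9):
    I=cv2.imread(f"pics/s{k}.png");D=np.load(f"pics/s{k}.npy")
    P=pts("scene",D,uv(mask(I,(5,140,120),(17,255,255),(220,110,265,165))));print("handle",np.median(P[:,2]),rect(P[abs(P[:,2]-.022)<.004]))
    P=pts("scene",D,uv(mask(I,(100,120,40),(130,255,255),(270,205,345,250))));i=P[:,2].argmax();print("lid top",P[i],len(P))
    P=pts("scene",D,uv(mask(I,(0,0,0),(180,255,45),(390,290,420,325))));print("used",np.median(P,0))
E
```

```text
[ 0.5114203  -0.00249244  0.06897589] [0.78932167 0.61397583 0.00172731 0.00141164] [-5.93796209  0.32899598 21.78749573] 0.01254646207373108
scene white 191 z 0.04495442632762414 x [-8.5 24.3] y [-25.   23.7]
scene green z 0.07404813990093283 x [-19.7  12. ] y [-6.5  6.4]
handle 0.02267426483485424 (array([ 448.2, -277.6]), array([114.2,  17.5]), 75.1)
lid top [0.51634141 0.14194721 0.17285645] 126
used [0.44434963 0.347408   0.03281408]
handle 0.02262824828262855 (array([ 449.3, -276.9]), array([110.5,  16.1]), 76.2)
lid top [0.5250272  0.13950304 0.17358864] 124
used [0.4441689  0.34868211 0.0366794 ]
```

The force rose from 14 to 22 N without any further movement, and the cassette underside is about 24.5 mm up, so the deck is at its stop. The lid, tool and used cassette are all where they should be, so I'm handing in.

```bash
python3 -c "
from workcell import order
print(order.job_done())"
```

```text
the job is handed in; nothing more can be done
None
```

The job is handed in, though no verdict came back: the lid was levered fully open with the blade, the tool lies flat on the bench, and the fresh cassette is over the pin. It's held by the tab and pressed against the deck's stop at about 22 N, and the used cassette was not moved.

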